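# Tag the order carrier and lift it level

### The arm

A 6-joint arm with a two-finger parallel gripper is mounted at the origin on a cart in front of the work surface, level with it; the furniture and walls round the work are solid. World frame = base frame: x ahead of the robot, y to its left, z up, the work surface at z = 0. Lengths are in m, angles in degrees, forces in N, time in s.
With the tool pointing down it reaches from about 0.4 to 0.825 m from the base axis. Payload 7 kg.
Tool frame: the origin (TCP) lies at the very end of the fingers, on their centre line; the grasp point (between the pads) lies 19 mm behind it; x points along the fingers, y is the direction in which the jaws open and shut, and the axes are right-handed (so a half turn about x gives the same grasp; the last joint's range is limited). The gripper opens to 88 mm and grips with 3 to 60 N. Pads are 19 mm wide; open, the fingers measure 130 mm over their backs; the gripper's body (78 mm by 193 mm) begins 47 mm behind the grasp point.
Start: joints at [-46.748, 20.546, 0.682, 0, -70.136, -16.507], TCP at [0.304, -0.603, 0.189] pointing down, gripper open.
Joint ranges: [-176.03, 176.03], [-82.01, 121.73], [-58.28, 71.71], [-173.87, 95.51], [-174.79, -0.11], [-173.66, 173.66]. Speed limits (degrees/s): [136.94, 136.94, 172.46, 180, 180, 180].

### API

Orientations are given as [roll, pitch, yaw] about the fixed x, y, z axes, in that order (R = Rz(yaw) Ry(pitch) Rx(roll)).
In Python, from plant import monitor, eyes, ticket gives the robot as it stands. The module is installed in compiled form; this text tells all that it offers.
- The arm moves only by the shell command python3 -m crank 'ROWS'. ROWS is JSON, a list of rows, each an object with "linear": the shift along the world's x, y, z in units of 60 mm (1.0 is 60 mm), a list of three; "rot": the turn, a rotation vector about the world's x, y, z in units of 5 degrees (1.0 is 5 degrees), a list of three; "hand": the opening, from 0 (shut) to 1 (fully open). In form: [{"linear": [tx, ty, tz], "rot": [ax, ay, az], "hand": hand}, ...]. A call has 1 to 20 rows; each row shifts and turns the pose as measured when the row begins; what a row does not reach is not made up. A row lasts 1/8 s, in which the tool goes at most 62.5 mm and 10.7 degrees, less where a joint would pass 70% of its speed; a pose out of reach is approached as far as the arm can. A call is refused whole if a number of a shift passes 1 or a number of a turn 1, either way. A call with a gripper value outside its range is refused whole. The fingers move at their own pace and stop on an object; the grip force is fixed at half the most. Time passes only in rows, so rows that do not move let the fingers close. It gives the time, the measured TCP pose, the force and the opening at its end, in the units of the state.
- monitor.get_obs(): the state, without advancing time (a new reading comes with each control period).
- eyes.snapshot(name): name is "scene" or "top" or "wrist"; returns a dict with "image" (384x512x3 uint8, red, green, blue), "depth" (384x512 float32, m along the optical axis (not along the pixel's ray), 0 where there is no reading), "K" (3x3 intrinsics, pixels), "camera_from_world" (4x4, takes a point from world to camera coordinates); the wrist camera has in their place "hand_eye" (4x4, takes a point from camera to tool coordinates, whose origin is the TCP and whose axes are the tool frame's). Camera axes: x right, y up, looking along -z (the intrinsics and any distortion apply to the point x, -y, -z); pixel columns grow to the right and rows downward; lengths in m; the calibration is good to about 2 mm. A picture is of the moment at which its call begins: read the wrist's pose just before it.
- ticket.close_job(): hands the job in, once; it reports no verdict.
The state is a dict: "clock": time; "joint_pos": joint angles; "qvel": joint speeds; "tau": joint torques, N m; "tool_pos": TCP position; "orientation": TCP orientation; "force": force on the tool from outside, world axes, zero at the start; "moment": the same for the moment, N m; "opening": finger opening in m.
Only numpy, scipy, OpenCV 4.12 (cv2) and the standard library are available. Lean on these libraries where they do the work, as an engineer would, in place of code of your own. Each camera call takes 0.05 s, during which the arm holds its last target.

### The job

Hang the yellow order tag astride the carrier's steel carrying bar, on the half of the bar nearer the red end board, and let go of it. Then take hold of the bar at its middle and lift the loaded carrier straight up, level, until its underside is more than 10 cm (say 13 cm) above the bench. Finish while still holding it steady and level in the air, with the tag still hanging and the tape roll and ink pad still inside; do not disturb the other things on the bench.

Things in the scene. Friction and masses are not known exactly. Their poses are not given: they have to be found in the camera images.
- carrier: Loose open wooden tote, 140 (its x) x 224 (its y) x 158 mm high, 0.26 to 0.42 kg + 0.14 kg contents; origin at the centre of its underside, z up. Side walls 45 mm high; end boards 12 mm thick, 158 mm high in the middle, red at +y, bare wood at -y. Between them a round steel bar along y, 14 mm thick, 200 mm free length, axis 145 mm up. Hangs about level from the bar's middle in a firm grip (90 N).
- bar_middle (a point): Middle of the carrier's bar, on the bar's axis (145 mm above the carrier's underside): where to hold it; axes as the carrier's.
- bar_red_half (a point): Point on the bar's axis 58 mm from the middle towards the red end board: a good place for the tag's middle; axes as the carrier's.
- order_tag: Stiff yellow upside-down U, 46 mm long (its y), 28 mm over its legs (its x), 62 mm high, walls 3 mm, 30 g; stands on the bench on feet flared to 36 mm. Origin: centre of its underside, z up. Grip it from above across the legs. The 22 mm slot runs along y, open below and at the ends, ceiling 59 mm up: hung with y along the bar, its origin is 93 mm above the carrier's underside.
- tape_roll: Roll of brown tape, 96 mm across and 48 mm high, 50 g, lying flat in the carrier's red half; origin at the centre of its underside.
- ink_pad: Closed blue ink pad tin, 73 x 113 x 15 mm, 90 g, lying in the carrier's bare-wood half; origin at the centre of its underside.
- ball_pen: Bystander: slim white ball pen lying on the bench, 11 x 145 x 9 mm; origin at the centre of its underside.
- stamp: Bystander: hand stamp with a turned wooden handle, 26 x 50 x 74 mm, standing; origin at the centre of its underside.
- marker: Bystander: black and white marker pen lying on the bench, 17 x 135 x 16 mm; origin at the centre of its underside.
Things that resemble listed ones, but are neither listed nor needed, are in the scene too. Of the things shaped like the order_tag, the yellow one is meant.

How it is judged:
By the outcome, as a careful person would: the job done as asked, in the order asked, and still so for the second after the job is handed in, while the arm keeps its last pose, push and grip.
It also fails if it takes over 64 s, if anything falls off the work surface, if the arm or the gripper's body presses on something with over 40 N, if the wrist force passes 120 N, or if a joint passes its speed limit or range.

## Working session

There is one attempt and no reset: what is moved stays moved. The work goes in short steps, Python scripts to look and compute and a shell command to move; the robot and the scene stay as the last step left them, time stands still between calls to the robot, and variables do not carry over. Pictures are saved under pics/ and viewed, and the job is handed in when it is done.

```bash
mkdir -p pics; cat > h.py <<'E'
import numpy as np, cv2
from plant import monitor, eyes, ticket
from scipy.spatial.transform import Rotation as R
def snap(n,f=None):
    o=monitor.get_obs(); s=eyes.snapshot(n)
    if n=="wrist":
        T=np.eye(4);T[:3,:3]=R.from_euler('xyz',o['orientation'],degrees=True).as_matrix();T[:3,3]=o['tool_pos']
        s['wfc']=T@np.array(s['hand_eye'])
    else: s['wfc']=np.linalg.inv(s['camera_from_world'])
    if f:
        cv2.imwrite(f'pics/{f}.png',s['image'][:,:,::-1]); np.savez(f'pics/{f}.npz',**{k:np.array(v) for k,v in s.items()})
    return s
def cloud(s):
    d=s['depth'];K=s['K'];v,u=np.indices(d.shape)
    P=np.stack([(u-K[0,2])/K[0,0]*d,-(v-K[1,2])/K[1,1]*d,-d,np.ones_like(d)],-1)
    W=(P@np.array(s['wfc']).T)[...,:3].copy(); W[d==0]=np.nan
    return W
def crop(f,u0,u1,v0,v1,out,k=4):
    i=cv2.imread(f'pics/{f}.png')[v0:v1,u0:u1]; cv2.imwrite(f'pics/{out}.png',cv2.resize(i,None,fx=k,fy=k,interpolation=cv2.INTER_CUBIC))
E
python3 - <<'E'
from h import *
for n in ["scene","top","wrist"]: 
    s=snap(n,n+'0'); print({k:(np.round(v,3).tolist() if np.size(v)<20 else '') for k,v in s.items()})
print(monitor.get_obs())
E
```

```text
{'image': '', 'depth': '', 'K': [[367.22, 0.0, 256.095], [0.0, 367.22, 191.603], [0.0, 0.0, 1.0]], 'camera_from_world': [[0.642, -0.767, 0.008, -0.409], [0.461, 0.394, 0.795, -0.293], [-0.612, -0.507, 0.606, -0.959], [0.0, 0.0, 0.0, 1.0]], 'wfc': [[0.642, 0.461, -0.612, -0.19], [-0.767, 0.394, -0.507, -0.684], [0.008, 0.795, 0.606, 0.817], [0.0, 0.0, 0.0, 1.0]]}
{'image': '', 'depth': '', 'K': [[407.519, 0.0, 249.243], [0.0, 407.519, 189.537], [0.0, 0.0, 1.0]], 'camera_from_world': [[0.001, -1.0, -0.013, -0.061], [0.986, -0.001, 0.167, -0.562], [-0.167, -0.013, 0.986, -1.17], [0.0, 0.0, 0.0, 1.0]], 'wfc': [[0.001, 0.986, -0.167, 0.359], [-1.0, -0.001, -0.013, -0.077], [-0.013, 0.167, 0.986, 1.246], [0.0, 0.0, 0.0, 1.0]]}
{'image': '', 'depth': '', 'K': [[337.09, 0.0, 254.477], [0.0, 337.09, 195.435], [0.0, 0.0, 1.0]], 'hand_eye': [[-0.001, 0.254, -0.967, -0.195], [1.0, 0.0, -0.0, 0.001], [0.0, -0.967, -0.254, -0.068], [0.0, 0.0, 0.0, 1.0]], 'wfc': [[-0.45, -0.864, -0.226, 0.243], [0.893, -0.434, -0.116, -0.632], [0.002, -0.254, 0.967, 0.384], [0.0, 0.0, 0.0, 1.0]]}
{'clock': 0.15, 'joint_pos': array([-4.67482755e+01,  2.05841891e+01,  6.46854340e-01, -1.18263913e-02,
       -7.01357717e+01, -1.65089550e+01]), 'qvel': array([ 0.06240134, -0.12917984,  0.1289951 ,  0.06407478,  0.01985312,
       -0.03076979]), 'tau': array([ 1.24782233e-03, -5.83273888e+01,  2.93294996e+01,  7.00126112e+00,
        8.86230584e-03, -1.00904499e-04]), 'tool_pos': array([ 0.30354031, -0.60245189,  0.18822996]), 'orientation': array([ 97.86205208,  89.92605264, 124.60079597]), 'force': array([ 0.21384799, -0.43516291,  0.2470404 ]), 'moment': array([-0.01963123,  0.05414444,  0.02813362]), 'opening': 0.08761725774932314}
```

View pics/scene0.png

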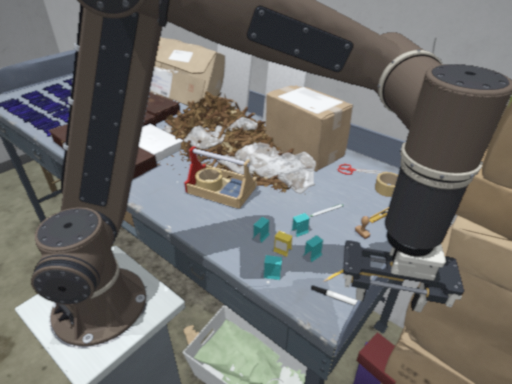

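View pics/top0.png

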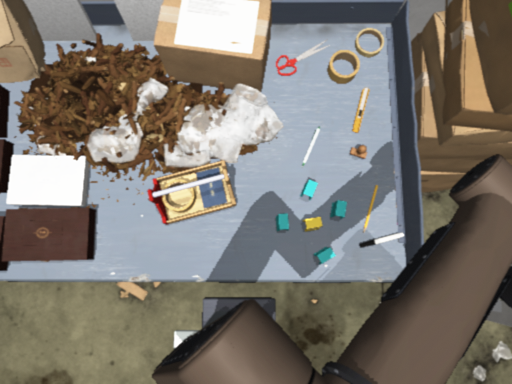

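View pics/wrist0.png

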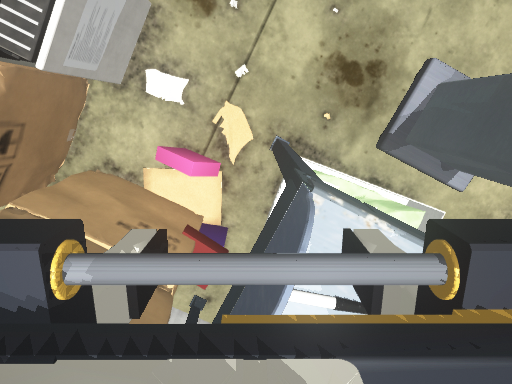

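Top view: the yellow tag is at (314,223). The four U shapes around it at (310,188), (340,209), (283,222) and (325,255) are teal, so the yellow one is meant. The carrier is at about (193,192), with its red end at the left (155,200). Next I'll confirm in a crop and measure.

```bash
python3 - <<'E'
from h import *
crop('top0',140,360,150,270,'c1',3)
s=dict(np.load('pics/top0.npz')); W=cloud(s); im=s['image']
hsv=cv2.cvtColor(im,cv2.COLOR_RGB2HSV)
m=(hsv[...,0]>18)&(hsv[...,0]<34)&(hsv[...,1]>150); m[:, :300]=0; m[:,328:]=0; m[:210]=0;m[235:]=0
p=W[m]; print(len(p)); 
top=p[p[:,2]>.052]; print('tag top',len(top),np.nanmean(top,0),np.nanmin(top,0),np.nanmax(top,0))
r=cv2.minAreaRect((top[:,:2]*1000).astype(np.float32)); print(r)
# teal
mt=(hsv[...,0]>80)&(hsv[...,0]<97)&(hsv[...,1]>130)
n,l,st,c=cv2.connectedComponentsWithStats(mt.astype(np.uint8))
for i in range(1,n):
    if st[i,4]>20: q=W[l==i]; q=q[q[:,2]>.05]; print('teal',c[i],q.mean(0).round(3))
# carrier region
reg=W[155:230,145:242].reshape(-1,3)
mid=reg[(reg[:,2]>.13)&(reg[:,2]<.17)]
print(len(mid)); print(np.nanmin(mid,0),np.nanmax(mid,0))
C=W[155:230:1,145:242]
np.set_printoptions(linewidth=200)
z=C[...,2]; print((z[::5,::5]*1000).round())
E
```

```text
143
tag top 132 [ 0.46212225 -0.24664341  0.0614491 ] [ 0.44625445 -0.26941473  0.05654021] [ 0.47596548 -0.2235879   0.06823241]
((462.39361572265625, -246.76698303222656), (26.047748565673828, 43.05606460571289), 10.966773986816406)
teal [309.1686747  188.06024096] [ 0.564 -0.24   0.062]
teal [338.4057971  208.61835749] [ 0.504 -0.327  0.061]
teal [282.05084746 221.55367232] [ 0.466 -0.159  0.062]
teal [324.49717514 254.28248588] [ 0.37  -0.28   0.061]
511
[ 0.51249643 -0.00633178  0.13050824] [0.60223867 0.21414139 0.16050003]
[[ 48.  52.  96.  96.  61.  71.  75.  69.  51.  47.  54.  49.  55.  64.  86.  87.  92.  97. 101.   2.]
 [ 42.  20.  -1.  62.  62.  79.  82.  75.  65.  58.  56.  51.  56.  59.   5.  -0.  87.  87.  96.  -2.]
 [ -1.  17.  17.   1.  41.  62.  69.  71.  65.  60.  57.  48.  47.  42.  32.  16.  51.   1.   2.  -1.]
 [ 15.  10.   5.   6.  36.  23.  16.   6.   9.  49.  35.  17.   8.  20.  24.  13. 160.   1.  -0.  -5.]
 [ 12.  -3.  -4.  -2.  -3.  42.  39.  23.   8.  14.  nan  24.  23.  21.  23. 151. 158.  -1.   2.  -2.]
 [ -1.   5.  51.  27.  12.  10.  nan  59.   8.   
[... 281 characters left out ...]
  55.   3.   7.   8.  13.  12.  30.  12.  25.  23.  22.  24.  21.  63.  -3.  -1.]
 [  2. 160. 136.  70.  61.   8.   5.   7.   6.  54.  19.   6.  23.  23.  24.  26.  24.   6.  42.   2.]
 [  4.  -5.   2.  78.  12.  59.  11.  11.  63.  51.   8.   8.  31.  25.  26.   7.  44.  46.  17.  -3.]
 [ -2.   1.  -3.  76.  24.   7.  57.  58.  37.   9.  12.  12.  46.  46.  30.   3.   1.  -3.   3.   1.]
 [  0.   2.  -3.   2.  46.   8.   9.   9.  11.  43.  40.   9.  -6.  -1.   1.   3.  -2.   2.   5.  -1.]
 [ -0.   1.   3.  -5.  45.  43.  40.  18.  -2.   4.  -0.  -3.   0.  -4.  -2.  -3.  -4.   1.  -1.  -2.]
 [ -3.   1.  -0.  -6.  -2.  -2.   1.  -3.   4.  -1.  -1.   1.  -2.  -0.   2.  -3.  -2.  -2.   2.  -1.]]
```

View pics/c1.png

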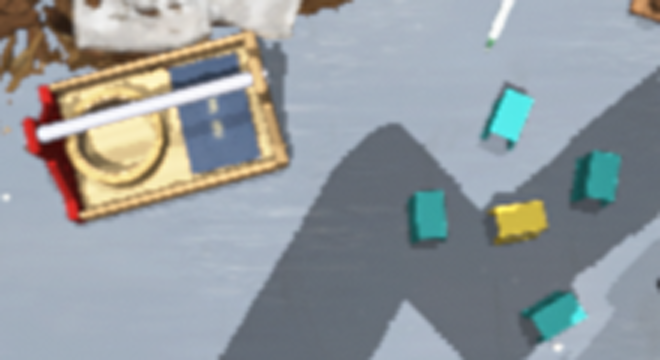

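Crop c1: the yellow U is at (520,221) and the other four are teal, so the target is confirmed. Next I'll fit its axis and the bar.

```bash
cat >> h.py <<'E'
def barfit(s,c=(.56,.10),r=.13):
    W=cloud(s).reshape(-1,3); q=W[(W[:,2]>.138)&(W[:,2]<.158)&(np.hypot(W[:,0]-c[0],W[:,1]-c[1])<r)]
    a=cv2.fitLine(q[:,:2].astype(np.float32),cv2.DIST_HUBER,0,.001,.001).ravel(); d=a[:2]*np.sign(a[1]); p=a[2:]
    n=np.array([-d[1],d[0]]); k=abs((q[:,:2]-p)@n)<.009; q=q[k]
    a=cv2.fitLine(q[:,:2].astype(np.float32),cv2.DIST_HUBER,0,.001,.001).ravel(); d=a[:2]*np.sign(a[1]); p=a[2:]
    t=(q[:,:2]-p)@d
    return p,d,np.degrees(np.arctan2(d[1],d[0])),t.min(),t.max(),q
E
python3 - <<'E'
from h import *
for n in ['top0','scene0']:
    s=dict(np.load(f'pics/{n}.npz')); W=cloud(s); im=s['image']
    p,d,a,t0,t1,q=barfit(s); print(n,'bar',p,a,t0,t1,'mid',p+d*(t0+t1)/2,len(q),np.median(q[:,2]))
    hsv=cv2.cvtColor(im,cv2.COLOR_RGB2HSV)
    # red board
    m=((hsv[...,0]<6)|(hsv[...,0]>172))&(hsv[...,1]>150); k=m&(W[...,2]>.02)&(W[...,2]<.17)&(np.hypot(W[...,0]-.55,W[...,1]-.1)<.2)
    t=(W[k][:,:2]-p)@d; print('red along',np.percentile(t,[2,50,98]),'mean hi',W[k&(W[...,2]>.14)].mean(0))
    # low-wall footprint / whole carrier
    k=(W[...,2]>.03)&(W[...,2]<.17); X=W[k]; t=(X[:,:2]-p)@d; u=(X[:,:2]-p)@np.array([-d[1],d[0]])
    kk=(abs(t)<.2)&(abs(u)<.085); print(np.percentile(t[kk],[0,1,5,95,99,100]),np.percentile(u[kk],[0,1,5,95,99,100]))
    m=(hsv[...,0]>18)&(hsv[...,0]<34)&(hsv[...,1]>130)&(W[...,2]>.045)&(W[...,2]<.075)&(np.hypot(W[...,0]-.462,W[...,1]+.247)<.05)
    X=W[m];print('tag',len(X),X.mean(0)); 
    print(cv2.minAreaRect((X[:,:2]*1000).astype(np.float32)))
    pc=np.linalg.svd(X[:,:2]-X[:,:2].mean(0))[2][0]; print(np.degrees(np.arctan2(pc[1],pc[0])))
E
```

```text
top0 bar [0.5486596 0.1336276] 105.36953 -0.143650104666563 0.08383723980008585 mid [0.55658612 0.10479072] 427 0.15049327724042394
red along [0.06938655 0.07212849 0.08009507] mean hi [0.52772102 0.20572288 0.15515957]
[-0.19995997 -0.18755422 -0.16863074  0.07491101  0.0800005   0.08383724] [-0.08495466 -0.08428769 -0.08087622  0.06635388  0.06848711  0.06908739]
tag 151 [ 0.46245395 -0.24689216  0.06117304]
((462.50006103515625, -247.34085083007812), (27.929569244384766, 44.57658767700195), 9.027246475219727)
98.47823811461232
scene0 bar [0.5620303  0.07458871] 105.08917 -0.0858041539677185 0.13606630508237275 mid [0.55548814 0.09885331] 237 0.1480539165173197
red along [0.12665029 0.12999077 0.13578186] mean hi [0.51849765 0.20008711 0.15088536]
[-0.1357042  -0.12023333 -0.09196277  0.13155622  0.13656965  0.14091222] [-0.08487595 -0.08361612 -0.07854427  0.06485943  0.06700267  0.06950062]
tag 106 [ 0.45803912 -0.25247375  0.05892084]
((460.71136474609375, -250.92247009277344), (23.673681259155273, 43.361961364746094), 12.750091552734375)
-82.69279529906527
```

```bash
python3 -m crank '[{"linear":[0.18,0.4,0],"rot":[0,0,1],"hand":1},{"linear":[0.18,0.4,0],"rot":[0,0,1],"hand":1},{"linear":[0.18,0.4,0],"rot":[0,0,1],"hand":1},{"linear":[0.18,0.4,0],"rot":[0,0,1],"hand":1},{"linear":[0.18,0.4,0],"rot":[0,0,1],"hand":1},{"linear":[0.18,0.4,0],"rot":[0,0,1],"hand":1},{"linear":[0.18,0.4,0],"rot":[0,0,1],"hand":1},{"linear":[0.18,0.4,0],"rot":[0,0,1],"hand":1},{"linear":[0.18,0.4,0],"rot":[0,0,1],"hand":1},{"linear":[0.18,0.4,0],"rot":[0,0,1],"hand":1},{"linear":[0.18,0.4,0],"rot":[0,0,1],"hand":1},{"linear":[0.18,0.4,0],"rot":[0,0,1],"hand":1},{"linear":[0.18,0.4,0],"rot":[0,0,1],"hand":1},{"linear":[0.18,0.4,0],"rot":[0,0,1],"hand":1},{"linear":[0,0,0],"rot":[0,0,0],"hand":1}]'
cat >> h.py <<'E'
def st():
    o=monitor.get_obs(); M=R.from_euler('xyz',o['orientation'],degrees=True).as_matrix()
    print('t',round(o['clock'],2),'tcp',o['tool_pos'].round(4),'x',M[:,0].round(4),'jaw',round(np.degrees(np.arctan2(M[1,1],M[0,1])),2),'F',o['force'].round(1),'open',round(o['opening'],4),'q',o['joint_pos'].round(0))
    return o,M
E
python3 - <<'E'
from h import *
st(); snap('wrist','w1'); snap('top','t1')
E
```

```text
clock: 2.02
tool_pos: [0.4559, -0.2537, 0.1837]
orientation: [81.3, 89.5, -179.8]
force: [0.6, -0.6, 0.1]
opening: 0.0875
t 2.02 tcp [ 0.4559 -0.2537  0.1837] x [-0.0085 -0.     -1.    ] jaw -171.02 F [ 0.6 -0.6  0.1] open 0.0875 q [ -7.   7. -19.   0. -65.  16.]
```

View pics/w1.png

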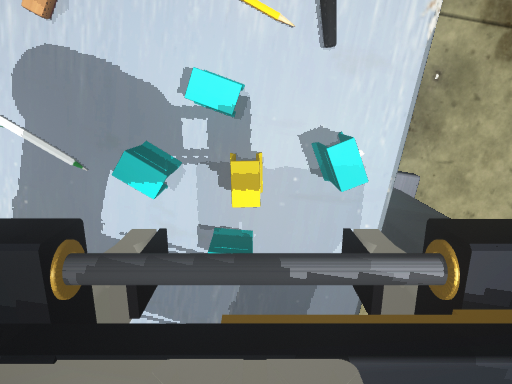

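The wrist view shows the yellow tag at (246,180), with teal ones around it. Its long axis runs vertically in the image, so the jaws open across its legs. Next I'll measure it from here.

```bash
python3 - <<'E'
from h import *
for n in ['w1','t1']:
    s=dict(np.load(f'pics/{n}.npz')); W=cloud(s); hsv=cv2.cvtColor(s['image'],cv2.COLOR_RGB2HSV)
    m=(hsv[...,0]>18)&(hsv[...,0]<34)&(hsv[...,1]>130)&(W[...,2]>.056)&(W[...,2]<.072)&(np.hypot(W[...,0]-.462,W[...,1]+.247)<.06)
    X=W[m]; 
    if len(X)<20: print(n,len(X)); continue
    print(n,len(X),X.mean(0),np.median(X[:,2]),cv2.minAreaRect((X[:,:2]*1000).astype(np.float32)))
E
```

```text
w1 1323 [ 0.46315504 -0.24825385  0.06170396] 0.06168564776679181 ((463.35040283203125, -247.853759765625), (27.708330154418945, 45.40956115722656), 9.500731468200684)
t1 118 [ 0.46184509 -0.2421608   0.06124187] 0.06114904441587643 ((461.9565124511719, -242.8902587890625), (27.534379959106445, 34.95204162597656), 8.971839904785156)
```

```bash
python3 -m crank '[{"linear":[0.13,0.1,-0.3],"rot":[0,-0.1,0.1],"hand":1},{"linear":[0,0,-0.5],"rot":[0,0,0],"hand":1},{"linear":[0,0,-0.5],"rot":[0,0,0],"hand":1},{"linear":[0,0,-0.5],"rot":[0,0,0],"hand":1},{"linear":[0,0,0],"rot":[0,0,0],"hand":1}]'; python3 -c "
from h import *
st()"
```

```text
clock: 2.75
tool_pos: [0.4617, -0.2523, 0.0734]
orientation: [-136.0, 89.9, -37.2]
force: [-0.1, -0.5, 0.4]
opening: 0.088
t 2.75 tcp [ 0.4617 -0.2523  0.0734] x [ 1.1e-03 -8.0e-04 -1.0e+00] jaw -171.2 F [-0.1 -0.5  0.4] open 0.088 q [ -7.  13. -27.   0. -50.  16.]
```

```bash
python3 -m crank '[{"linear":[0.03,0.07,-0.3],"rot":[0,0,0.1],"hand":1},{"linear":[0,0,-0.3],"rot":[0,0,0],"hand":1},{"linear":[0,0,-0.18],"rot":[0,0,0],"hand":1},{"linear":[0,0,0],"rot":[0,0,0],"hand":1}]'; python3 -c "
from h import *
st()"
```

```text
clock: 3.25
tool_pos: [0.4662, -0.2508, 0.0301]
orientation: [-124.9, 89.6, -25.7]
force: [0.1, -0.5, 0.0]
opening: 0.0875
t 3.25 tcp [ 0.4662 -0.2508  0.0301] x [ 0.0064 -0.0031 -1.    ] jaw -170.86 F [ 0.1 -0.5  0. ] open 0.0875 q [ -7.  16. -30.   0. -44.  16.]
```

```bash
python3 -m crank '[{"linear":[-0.05,0.05,0],"rot":[0,0,0],"hand":1},{"linear":[0,0,0],"rot":[0,0,0],"hand":1}]'; python3 -c "
from h import *
st()"
```

```text
clock: 3.5
tool_pos: [0.4639, -0.2481, 0.0317]
orientation: [-122.4, 89.5, -23.3]
force: [-0.1, 1.0, 0.1]
opening: 0.0877
t 3.5 tcp [ 0.4639 -0.2481  0.0317] x [ 0.0084 -0.0036 -1.    ] jaw -170.88 F [-0.1  1.   0.1] open 0.0877 q [ -7.  16. -30.   0. -44.  16.]
```

```bash
python3 -m crank '[{"linear":[0,0,-0.05],"rot":[0.04,0.1,0.05],"hand":1},{"linear":[0,0,0],"rot":[0,0,0],"hand":0.5},{"linear":[0,0,0],"rot":[0,0,0],"hand":0.2},{"linear":[0,0,0],"rot":[0,0,0],"hand":0},{"linear":[0,0,0],"rot":[0,0,0],"hand":0},{"linear":[0,0,0],"rot":[0,0,0],"hand":0},{"linear":[0,0,0],"rot":[0,0,0],"hand":0},{"linear":[0,0,0],"rot":[0,0,0],"hand":0}]'; python3 -c "
from h import *
st()"
```

```text
clock: 4.5
tool_pos: [0.4645, -0.2481, 0.0293]
orientation: [-114.6, 90.0, -15.2]
force: [0.8, -0.2, -0.3]
opening: 0.0233
t 4.5 tcp [ 0.4645 -0.2481  0.0293] x [ 5.e-04 -1.e-04 -1.e+00] jaw -170.59 F [ 0.8 -0.2 -0.3] open 0.0233 q [ -7.  16. -30.   0. -44.  16.]
```

```bash
python3 -m crank '[{"linear":[0,0,0],"rot":[0,0,0],"hand":0},{"linear":[0,0,0],"rot":[0,0,0],"hand":0}]'; python3 -c "
from h import *
st();snap('wrist','w2');crop('w2',150,380,100,260,'c2',3)"
```

```text
clock: 4.75
tool_pos: [0.4645, -0.2481, 0.0293]
orientation: [-117.1, 90.0, -17.7]
force: [-0.9, -0.7, 0.0]
opening: 0.0037
t 4.75 tcp [ 0.4645 -0.2481  0.0293] x [ 4.e-04 -1.e-04 -1.e+00] jaw -170.59 F [-0.9 -0.7  0. ] open 0.0037 q [ -7.  16. -30.   0. -44.  16.]
```

View pics/w2.png

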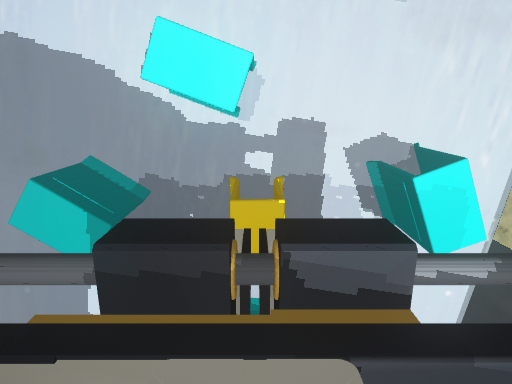

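```bash
python3 - <<'E'
from h import *
st();s=snap('scene','s2');crop('s2',220,360,180,290,'c3',5)
s=dict(np.load('pics/w2.npz')); W=cloud(s); hsv=cv2.cvtColor(s['image'],cv2.COLOR_RGB2HSV)
m=(hsv[...,0]>18)&(hsv[...,0]<34)&(hsv[...,1]>130)&(W[...,2]<.08)&(np.hypot(W[...,0]-.462,W[...,1]+.247)<.06)
X=W[m]; print(len(X),X.min(0),X.max(0),np.median(X,0)); print(W[270,225:290:5].round(3).tolist()); print(W[300,250:262:4])
E
```

```text
t 4.8 tcp [ 0.4645 -0.2481  0.0293] x [ 4.e-04 -2.e-04 -1.e+00] jaw -170.59 F [0.2 0.5 0.3] open 0.0016 q [ -7.  16. -30.   0. -44.  16.]
2097 [ 0.44804906 -0.27301451  0.0008785 ] [ 0.48430533 -0.24172104  0.06379289] [ 0.46537372 -0.26403168  0.06147144]
[[0.476, -0.279, 0.157], [0.475, -0.278, 0.154], [0.474, -0.276, 0.15], [0.472, -0.276, 0.15], [0.471, -0.276, 0.15], [0.47, -0.276, 0.15], [0.469, -0.276, 0.149], [0.468, -0.277, 0.151], [0.466, -0.276, 0.149], [0.465, -0.277, 0.149], [0.464, -0.279, 0.153], [0.464, -0.281, 0.157], [0.463, -0.281, 0.157]]
[[ 0.45616594 -0.17741059  0.0029984 ]
 [ 0.45324666 -0.17790331  0.00300957]
 [ 0.45035255 -0.17853151  0.00324185]]
```

View pics/c3.png

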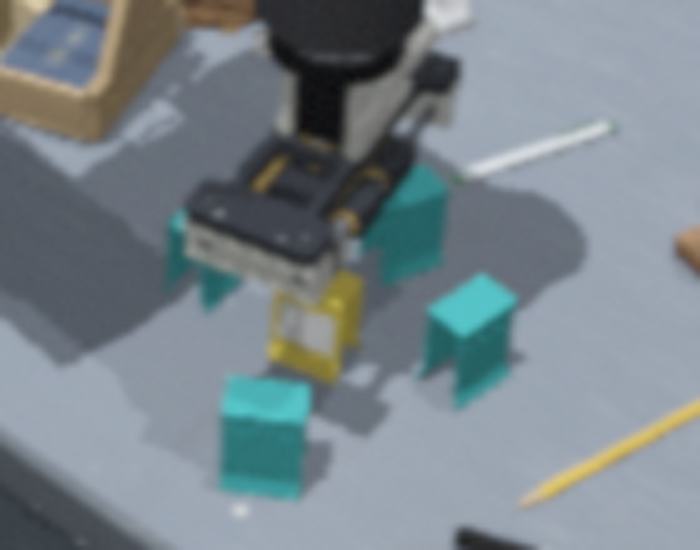

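View pics/c2.png

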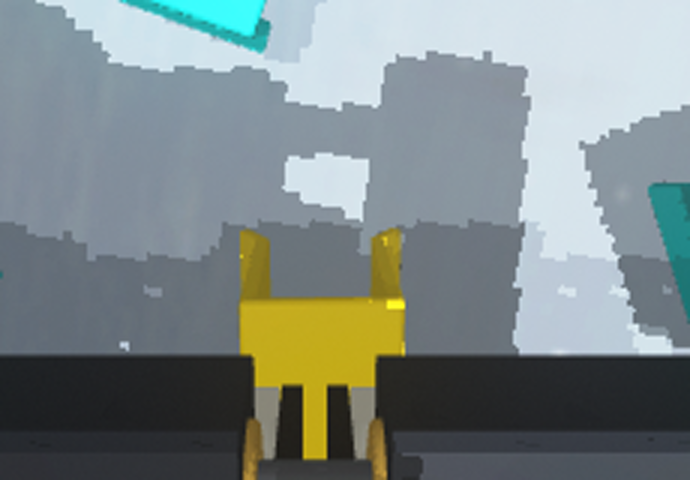

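```bash
python3 - <<'E'
from h import *
o,M=st(); T=o['tool_pos']
s=dict(np.load('pics/w2.npz')); W=cloud(s)
for v in (205,220,228,234,240,246,250): print(v,[(u,((W[v,u]-T)@M*1000).round().tolist(), s['image'][v,u].tolist()) for u in (237,241,247,255,262,268,272)])
crop('w2',215,295,190,310,'c4',7)
E
```

```text
t 4.85 tcp [ 0.4645 -0.2481  0.0293] x [ 4.e-04 -1.e-04 -1.e+00] jaw -170.59 F [ 0.  -0.4 -0.1] open 0.0012 q [ -7.  16. -30.   0. -44.  16.]
205 [(237, [-32.0, -9.0, -19.0], [197, 171, 30]), (241, [-33.0, -7.0, -20.0], [197, 172, 30]), (247, [-32.0, -4.0, -19.0], [197, 172, 30]), (255, [-32.0, 0.0, -19.0], [196, 172, 31]), (262, [-32.0, 4.0, -19.0], [196, 173, 30]), (268, [-32.0, 7.0, -19.0], [196, 172, 31]), (272, [-32.0, 9.0, -19.0], [196, 173, 31])]
220 [(237, [-33.0, -9.0, -12.0], [196, 172, 27]), (241, [-33.0, -7.0, -11.0], [195, 171, 27]), (247, [-33.0, -4.0, -11.0], [196, 172, 26]), (255, [-32.0, 0.0, -11.0], [195, 171, 25]), (262, [-34.0, 4.0, -12.0], [195, 171, 25]), (268, [-33.0, 7.0, -12.0], [196, 172, 27]), (272, [-33.0, 9.0, -12.0], [195, 171, 25])]
228 [(237, [-33.0, -9.0, -7.0], [191, 168, 35]), (241, [-33.0, -7.0, -7.0], [191, 169, 34]), (247, [-33.0, -4.0, -7.0], [107, 94, 31]), (255, [-33.0, 0.0, -7.0], [195, 171, 23]), (262, [-32.0, 4.0, -7.0], [105, 92, 29]), (268, [-32.0, 7.0, -7.0], [192, 168, 35]), (272, [-32.0, 9.0, -7.0], [193, 168, 36])]
234 [(237, [-48.0, 
[... 518 characters left out ...]
268, [-55.0, 6.0, -10.0], [131, 128, 117]), (272, [-56.0, 8.0, -10.0], [136, 133, 120])]
246 [(237, [-60.0, -7.0, -9.0], [128, 116, 86]), (241, [-55.0, -6.0, -7.0], [133, 130, 119]), (247, [-59.0, -3.0, -8.0], [34, 31, 28]), (255, [-32.0, 0.0, 3.0], [194, 169, 22]), (262, [-59.0, 3.0, -9.0], [34, 32, 27]), (268, [-56.0, 6.0, -7.0], [136, 134, 122]), (272, [-60.0, 8.0, -9.0], [127, 113, 82])]
250 [(237, [-110.0, -5.0, -29.0], [116, 98, 60]), (241, [-55.0, -6.0, -5.0], [106, 104, 96]), (247, [-63.0, -3.0, -9.0], [33, 31, 27]), (255, [-33.0, 0.0, 5.0], [194, 169, 21]), (262, [-64.0, 3.0, -9.0], [32, 30, 26]), (268, [-55.0, 6.0, -5.0], [109, 107, 98]), (272, [-111.0, 5.0, -30.0], [117, 99, 57])]
```

View pics/c4.png

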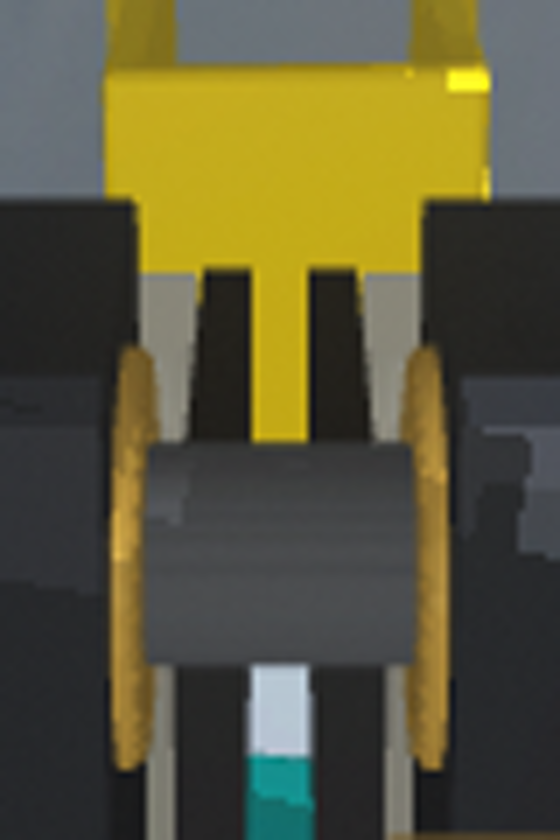

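The opening ran down to 1 mm, and the wrist crop shows the fingers passing through the tag's walls. That isn't a real hold. I'll open a little at a time and see how the fingers and tag react.

```bash
python3 -m crank '[{"linear":[0,0,0],"rot":[0,0,0],"hand":0.3},{"linear":[0,0,0],"rot":[0,0,0],"hand":0.3},{"linear":[0,0,0],"rot":[0,0,0],"hand":0.3},{"linear":[0,0,0],"rot":[0,0,0],"hand":0.3}]'; python3 -c "
from h import *
st();snap('wrist','w3');snap('scene','s3');crop('s3',250,330,210,290,'c5',6);crop('w3',190,320,150,310,'c6',4)"
```

```text
clock: 5.35
tool_pos: [0.4645, -0.2481, 0.0293]
orientation: [-117.6, 90.0, -18.2]
force: [-0.1, -0.6, -0.1]
opening: 0.0261
t 5.35 tcp [ 0.4645 -0.2481  0.0293] x [ 4.e-04 -1.e-04 -1.e+00] jaw -170.59 F [-0.1 -0.6 -0.1] open 0.0261 q [ -7.  16. -30.   0. -44.  16.]
```

View pics/c5.png

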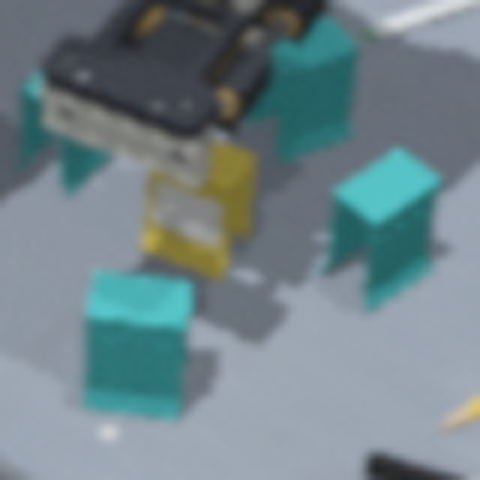

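View pics/c6.png

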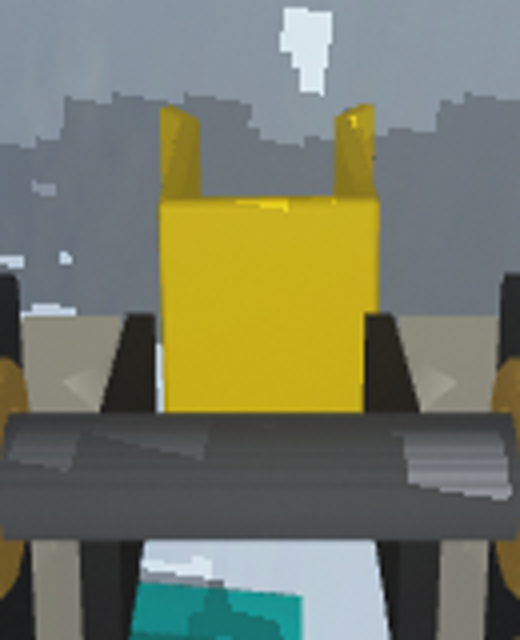

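```bash
python3 - <<'E'
from h import *
crop('scene0',250,330,210,290,'c7',7); crop('s3',255,300,220,270,'c8',12)
s=dict(np.load('pics/scene0.npz'));W=cloud(s)
for v in range(236,256,2): print(v,[(W[v,u]*1000).round().astype(int).tolist() for u in range(274,292,3)])
E
```

```text
236 [[496, -192, -2], [450, -236, 60], [457, -242, 59], [461, -249, 60], [467, -256, 60], [474, -262, 58]]
238 [[488, -198, -1], [450, -236, 52], [449, -248, 60], [457, -253, 58], [459, -262, 62], [465, -268, 61]]
240 [[478, -206, 3], [447, -239, 47], [450, -247, 51], [453, -256, 54], [452, -267, 62], [459, -273, 61]]
242 [[477, -207, -4], [449, -238, 37], [449, -248, 44], [450, -258, 50], [456, -265, 50], [479, -260, 29]]
244 [[468, -214, -1], [447, -239, 32], [451, -247, 34], [451, -258, 41], [453, -267, 45], [479, -261, 21]]
246 [[462, -219, -2], [447, -240, 23], [449, -250, 29], [450, -259, 34], [452, -269, 39], [480, -261, 12]]
248 [[446, -230, 10], [448, -240, 15], [450, -249, 19], [450, -260, 26], [452, -269, 31], [481, -261, 3]]
250 [[444, -232, 4], [449, -240, 5], [451, -249, 10], [453, -259, 14], [453, -269, 22], [475, -265, 1]]
252 [[441, -234, -1], [445, -242, 1], [449, -251, 4], [452, -260, 8], [454, -269, 13], [471, -269, -2]]
254 [[435, -239, -2], [441, -246, -2], [446, -253, -1], [451, -261, 0], [452, -271, 6], [465, -273, -3]]
```

View pics/c7.png

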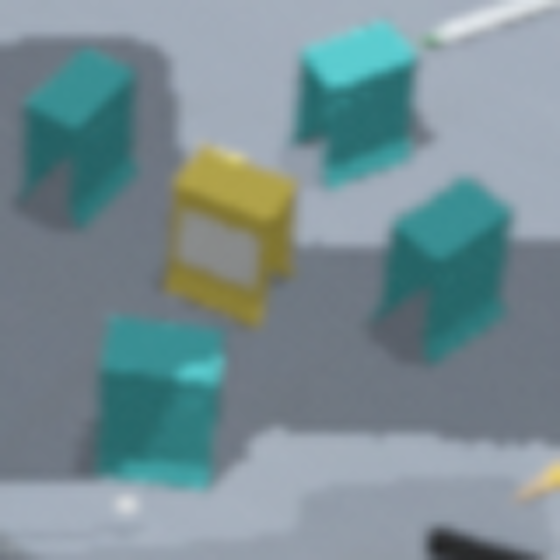

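View pics/c8.png

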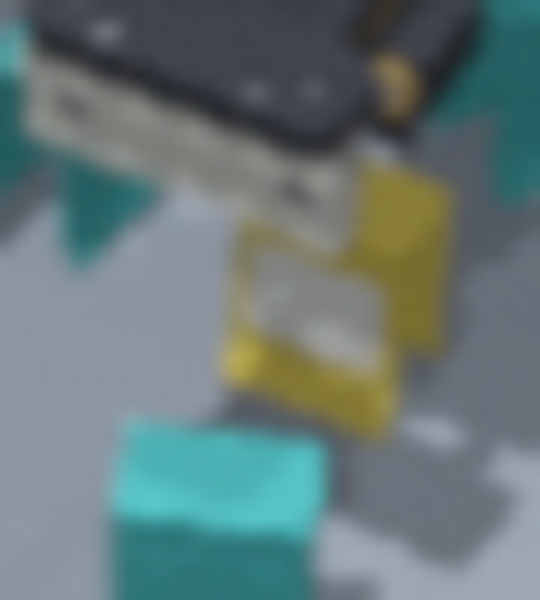

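The scene crops show the white patch is just the tag's label, with no finger in front of it. So the fingers may really end above the tag. I'll measure the fingertips in the tool frame.

```bash
python3 - <<'E'
from h import *
for n in ('wrist0','w1','w2','w3'):
    s=dict(np.load(f'pics/{n}.npz')); H=s['hand_eye']; s['wfc']=H; P=cloud(s)*1000
    for v in (215,222,226,229,232,236,242,248):
        r=P[v]; f=[(u,r[u].round().astype(int).tolist()) for u in range(90,420,1) if r[u,0]<-36 and abs(r[u,2])<25]
        print(n,v,len(f),f[::max(1,len(f)//5)][:6])
E
python3 - <<'E'
import sys; sys.path.insert(0,'.')
import os; os.chdir('.')
from h import *
crop('w1',80,430,190,320,'c9',2)
E
```

```text
wrist0 215 0 []
wrist0 222 0 []
wrist0 226 0 []
wrist0 229 67 [(131, [-42, -59, -11]), (144, [-42, -53, -11]), (159, [-37, -47, -9]), (348, [-38, 47, -9]), (363, [-44, 53, -11]), (377, [-42, 60, -11])]
wrist0 232 78 [(128, [-46, -59, -11]), (143, [-46, -52, -11]), (158, [-43, -46, -10]), (349, [-42, 47, -9]), (364, [-46, 52, -11]), (379, [-47, 59, -11])]
wrist0 236 85 [(124, [-52, -58, -11]), (141, [-52, -51, -11]), (158, [-47, -44, -9]), (352, [-49, 46, -10]), (369, [-53, 53, -11])]
wrist0 242 100 [(118, [-59, -58, -11]), (138, [-59, -50, -11]), (158, [-54, -43, -9]), (352, [-54, 45, -9]), (372, [-58, 52, -11])]
wrist0 248 116 [(110, [-65, -60, -11]), (133, [-65, -50, -11]), (156, [-56, -43, -7]), (353, [-55, 45, -7]), (376, [-66, 51, -11]), (399, [-64, 61, -11])]
w1 215 0 []
w1 222 0 []
w1 226 0 []
w1 229 67 [(131, [-42, -59, -10]), (144, [-43, -53, -10]), (159, [-38, -47, -9]), (349, [-38, 47, -9]), (364, [-42, 53, -10]), (377, [-43, 59, -11])]
w1 232 77 [(128, [-47, -59, -10]), (144, [-47, -52, -10]), (159, [-43, -46, -9]), (350, [-41, 47, -8]), (365, [-44, 53, -9]), (380, [-46, 
[... 1183 characters left out ...]
 229 64 [(195, [-42, -29, -10]), (207, [-43, -23, -10]), (219, [-42, -17, -10]), (285, [-39, 15, -9]), (299, [-44, 21, -11]), (311, [-43, 27, -10])]
w3 232 65 [(195, [-45, -28, -10]), (209, [-47, -21, -10]), (223, [-44, -15, -9]), (288, [-43, 16, -9]), (302, [-46, 22, -10])]
w3 236 68 [(195, [-52, -27, -11]), (208, [-52, -21, -10]), (221, [-47, -16, -8]), (286, [-48, 15, -9]), (299, [-52, 20, -10]), (312, [-52, 26, -11])]
w3 242 65 [(196, [-58, -26, -10]), (209, [-58, -20, -10]), (222, [-54, -15, -8]), (288, [-55, 15, -9]), (301, [-59, 20, -10])]
w3 248 64 [(197, [-64, -24, -10]), (209, [-61, -19, -8]), (221, [-62, -14, -9]), (285, [-62, 13, -9]), (297, [-58, 19, -7]), (309, [-64, 23, -10])]
```

View pics/c9.png

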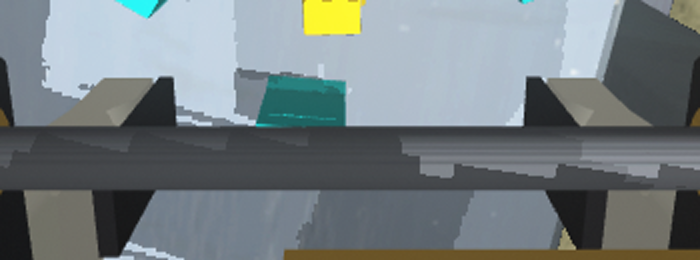

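View pics/s3.png

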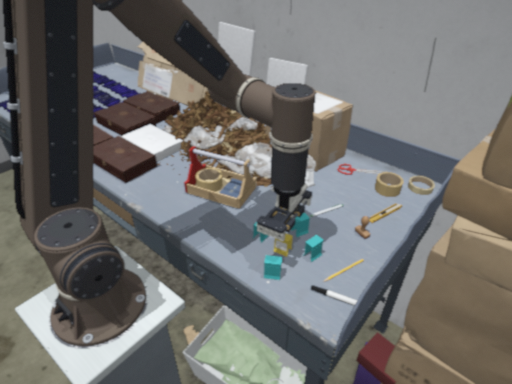

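```bash
python3 -m crank '[{"linear":[0,0,0],"rot":[0,0,0],"hand":1},{"linear":[0,0,0],"rot":[0,0,0],"hand":1},{"linear":[0,0,0],"rot":[0,0,0],"hand":1},{"linear":[0,0,0],"rot":[0,0,0],"hand":1},{"linear":[0,0,0],"rot":[0,0,0],"hand":1},{"linear":[0,0,0],"rot":[0,0,0],"hand":1}]'; python3 - <<'E'
from h import *
st()
s=snap('scene','s4');crop('s4',235,335,185,285,'c10',6)
W=cloud(s)*1000
k=(W[...,2]>66)&(W[...,2]<260)&(np.hypot(W[...,0]-464,W[...,1]+248)<120)
h,e=np.histogram(W[k][:,2],bins=range(60,260,8)); print(list(zip(e,h)))
E
```

```text
clock: 6.2
tool_pos: [0.4645, -0.2481, 0.0293]
orientation: [-115.9, 90.0, -16.5]
force: [0.1, 0.3, -0.2]
opening: 0.0808
t 6.2 tcp [ 0.4645 -0.2481  0.0293] x [ 5.e-04 -1.e-04 -1.e+00] jaw -170.58 F [ 0.1  0.3 -0.2] open 0.0808 q [ -7.  16. -30.   0. -44.  16.]
[(np.int64(60), np.int64(1)), (np.int64(68), np.int64(26)), (np.int64(76), np.int64(28)), (np.int64(84), np.int64(24)), (np.int64(92), np.int64(21)), (np.int64(100), np.int64(3)), (np.int64(108), np.int64(6)), (np.int64(116), np.int64(8)), (np.int64(124), np.int64(7)), (np.int64(132), np.int64(74)), (np.int64(140), np.int64(125)), (np.int64(148), np.int64(146)), (np.int64(156), np.int64(91)), (np.int64(164), np.int64(170)), (np.int64(172), np.int64(437)), (np.int64(180), np.int64(61)), (np.int64(188), np.int64(49)), (np.int64(196), np.int64(51)), (np.int64(204), np.int64(42)), (np.int64(212), np.int64(18)), (np.int64(220), np.int64(35)), (np.int64(228), np.int64(66)), (np.int64(236), np.int64(117)), (np.int64(244), np.int64(14))]
```

View pics/c10.png

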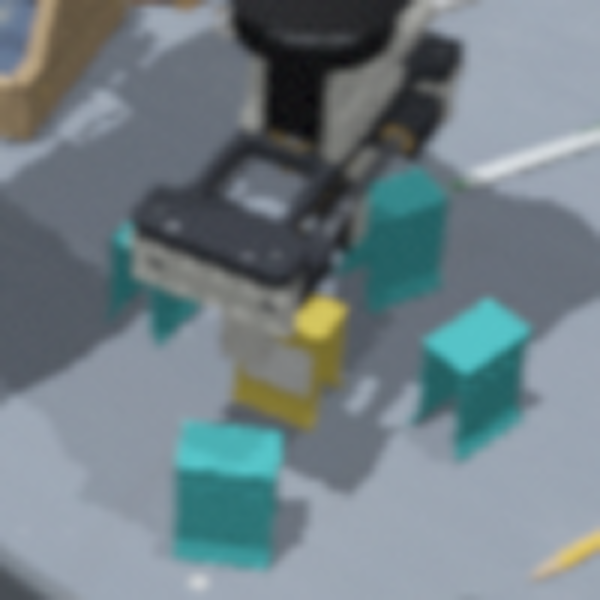

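An independent check from the scene camera has the fingertips at z≈0.067 and the gripper body at z≈0.132, with the reported TCP at 0.029. The real finger ends therefore sit about 37 mm above the reported TCP, and the wrist depth says the same. From here on I'll take real tip z = reported z + 0.037. The tag hasn't moved, so I'll descend 36 mm more, watching the force.

```bash
python3 -m crank '[{"linear":[0,0,-0.2],"rot":[0,0,0],"hand":1},{"linear":[0,0,-0.2],"rot":[0,0,0],"hand":1},{"linear":[0,0,-0.2],"rot":[0,0,0],"hand":1},{"linear":[0,0,0],"rot":[0,0,0],"hand":1}]'; python3 - <<'E'
from h import *
st()
s=snap('wrist','w5'); W=cloud(s); hsv=cv2.cvtColor(s['image'],cv2.COLOR_RGB2HSV)
m=(hsv[...,0]>18)&(hsv[...,0]<34)&(hsv[...,1]>130)&(W[...,2]>.05)&(W[...,2]<.075)&(np.hypot(W[...,0]-.462,W[...,1]+.247)<.06)
print(cv2.minAreaRect((W[m][:,:2]*1000).astype(np.float32)))
s=snap('scene','s5');crop('s5',235,335,185,285,'c11',6)
E
```

```text
clock: 6.75
tool_pos: [0.4637, -0.2479, -0.0101]
orientation: [70.9, 89.9, 170.3]
force: [0.3, -1.2, -0.4]
opening: 0.0875
t 6.75 tcp [ 0.4637 -0.2479 -0.0101] x [-1.1e-03  2.0e-04 -1.0e+00] jaw -170.6 F [ 0.3 -1.2 -0.4] open 0.0875 q [ -7.  19. -32.  -0. -39.  16.]
((463.48309326171875, -250.83901977539062), (28.004220962524414, 40.27678298950195), 10.148365020751953)
```

View pics/w5.png

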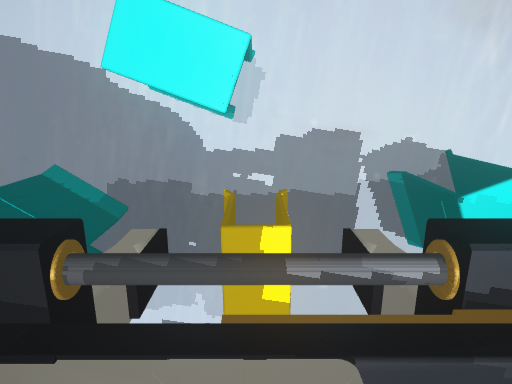

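View pics/c11.png

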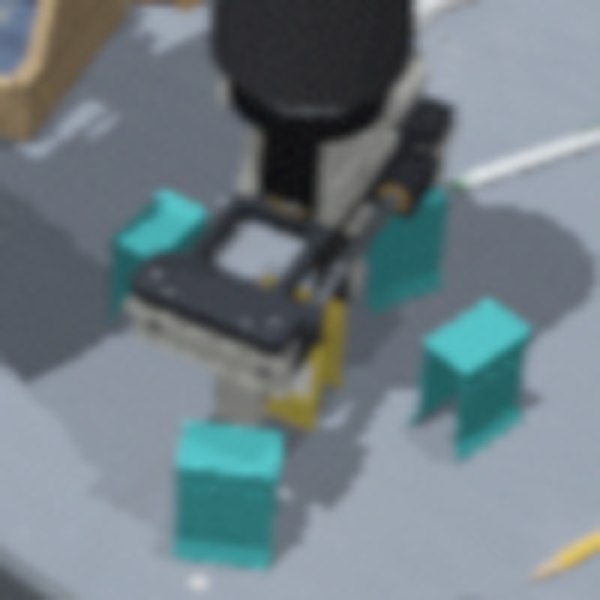

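The fingers now straddle the yellow tag, which is unmoved, and the body clears the teal pieces. Closing.

```bash
python3 -m crank '[{"linear":[0,0,0],"rot":[0,0,0],"hand":0},{"linear":[0,0,0],"rot":[0,0,0],"hand":0},{"linear":[0,0,0],"rot":[0,0,0],"hand":0},{"linear":[0,0,0],"rot":[0,0,0],"hand":0},{"linear":[0,0,0],"rot":[0,0,0],"hand":0},{"linear":[0,0,0],"rot":[0,0,0],"hand":0},{"linear":[0,0,0],"rot":[0,0,0],"hand":0},{"linear":[0,0,0],"rot":[0,0,0],"hand":0},{"linear":[0,0,0],"rot":[0,0,0],"hand":0}]'; python3 -c "
from h import *
st()"
```

```text
clock: 7.98
tool_pos: [0.4656, -0.2483, -0.0077]
orientation: [-111.7, 89.8, -12.3]
force: [-0.1, -0.2, -0.7]
opening: 0.0278
t 7.97 tcp [ 0.4656 -0.2483 -0.0077] x [ 3.e-03 -7.e-04 -1.e+00] jaw -170.57 F [-0.1 -0.2 -0.7] open 0.0278 q [ -7.  19. -32.   0. -39.  16.]
```

```bash
python3 -m crank '[{"linear":[0,0,0.3],"rot":[0,0,0],"hand":0},{"linear":[0,0,0.7],"rot":[0,0,0],"hand":0},{"linear":[0,0,0.8],"rot":[0,0,0],"hand":0},{"linear":[0,0,0.8],"rot":[0,0,0],"hand":0},{"linear":[0,0,0.8],"rot":[0,0,0],"hand":0},{"linear":[0.1,0.4,0.1],"rot":[0,0,0],"hand":0},{"linear":[0.12,0.6,0],"rot":[0,0,0.1],"hand":0},{"linear":[0.12,0.7,0],"rot":[0,0,0.1],"hand":0},{"linear":[0.12,0.7,0],"rot":[0,0,0.1],"hand":0},{"linear":[0.12,0.7,0],"rot":[0,0,0.1],"hand":0},{"linear":[0.12,0.7,0],"rot":[0,0,0.2],"hand":0},{"linear":[0.12,0.7,0],"rot":[0,0,0.2],"hand":0},{"linear":[0.12,0.7,0],"rot":[0,0,0.1],"hand":0},{"linear":[0.12,0.7,0],"rot":[0,0,0.1],"hand":0},{"linear":[0.12,0.6,0],"rot":[0,0,0.1],"hand":0},{"linear":[0.1,0.3,0],"rot":[0,0,0.1],"hand":0},{"linear":[0,0,0],"rot":[0,0,0],"hand":0}]'; python3 - <<'E'
from h import *
st();snap('wrist','w6');snap('scene','s6');snap('top','t6')
E
```

```text
clock: 10.1
tool_pos: [0.5395, 0.1731, 0.2085]
orientation: [-80.1, 89.9, 25.4]
force: [-0.4, -0.7, -0.3]
opening: 0.0276
t 10.1 tcp [0.5395 0.1731 0.2085] x [ 1.9e-03  9.0e-04 -1.0e+00] jaw -164.5 F [-0.4 -0.7 -0.3] open 0.0276 q [ 38.  10. -12.   0. -69. -22.]
```

View pics/w6.png

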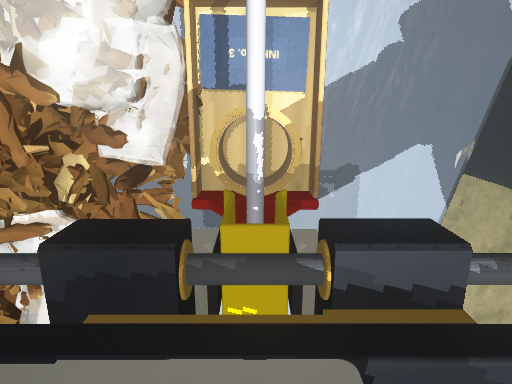

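View pics/s6.png

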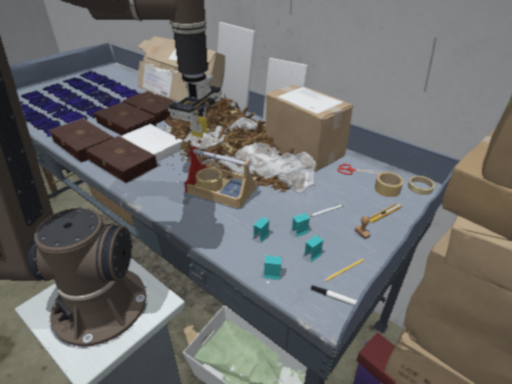

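View pics/t6.png

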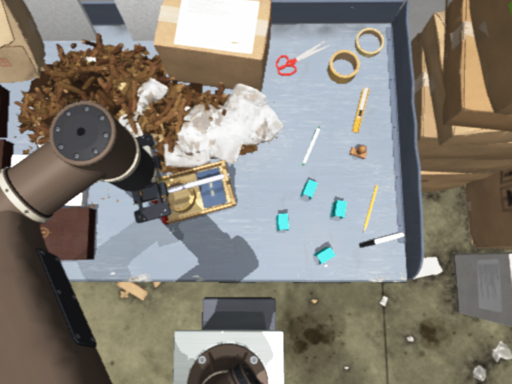

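The tag is held level over the red end, and the wrist view shows the bar running straight through at u≈255. I'll measure the bar, red board and tag in the wrist frame.

```bash
python3 - <<'E'
from h import *
s=dict(np.load('pics/w6.npz')); W=cloud(s)
p,d,a,t0,t1,q=barfit(s,c=(.557,.10),r=.11); print('bar',p,a,t0,t1,len(q),np.median(q[:,2]),np.percentile(q[:,2],95))
n=np.array([-d[1],d[0]])
hsv=cv2.cvtColor(s['image'],cv2.COLOR_RGB2HSV)
m=((hsv[...,0]<6)|(hsv[...,0]>172))&(hsv[...,1]>150)&(W[...,2]>.05)&(W[...,2]<.17)&(np.hypot(W[...,0]-.55,W[...,1]-.1)<.2)
t=(W[m][:,:2]-p)@d; print('red along',np.percentile(t,[1,5,25,50,75,95]),len(t),'p+d*(inner-.1)')
o=(np.percentile(t,2)-.100); print('mid from inner face',p+d*o)
mb=(W[...,2]>.03)&(W[...,2]<.055); X=W[mb]; tt=(X[:,:2]-p)@d; uu=(X[:,:2]-p)@n; k=(abs(uu)<.075); print('side u',np.percentile(uu[k],[1,99]))
# tag in tool frame
s['wfc']=s['hand_eye']; P=cloud(s)*1000
m=(hsv[...,0]>18)&(hsv[...,0]<34)&(hsv[...,1]>150); m[:218]=0
X=P[m]; X=X[X[:,0]<0]; X=X[abs(X[:,1])<25]; X=X[X[:,0]>-75]; print('tag tool',len(X),np.percentile(X,[1,50,99],axis=0).round(1)); 
X=X[abs(X[:,0]-np.median(X[:,0]))<5]; print(cv2.minAreaRect(X[:,1:].astype(np.float32)))
E
python3 - <<'E'
import os; os.chdir('.')
import sys; sys.path.insert(0,'.')
from h import *
for n in ('t6','top0'):
  s=dict(np.load(f'pics/{n}.npz')); W=cloud(s); p=np.array([.557,.1]); d=np.array([np.cos(np.radians(105.2)),np.sin(np.radians(105.2))])
  k=(W[...,2]>.1)&(W[...,2]<.17)&(np.abs((W[...,:2]-p)@np.array([-d[1],d[0]]))<.07)
  t=((W[...,:2]-p)@d)[k]; t=t[(t<-.08)&(t>-.14)]; print(n,'bare end t',np.sort(t)[:4],np.median(t),len(t))
E
```

```text
bar [0.55640304 0.11164487] 105.166534 -0.07429331458239358 0.08669557490571185 4209 0.15055482652399182 0.15224666953939797
red along [0.09368989 0.09390167 0.09434317 0.09516095 0.09737452 0.10192364] 880 p+d*(inner-.1)
mid from inner face [0.55803647 0.10561893]
side u [-0.07292783  0.06957855]
tag tool 4152 [[-70.7 -13.7 -22.2]
 [-69.3  -0.2 -10.7]
 [-50.9  13.7  18.1]]
((0.020837783813476562, -1.8671817779541016), (41.38063430786133, 28.80174446105957), 89.90203857421875)
t6 bare end t [-0.13927285 -0.13797245 -0.13722793 -0.10901622] -0.09951423647784384 105
top0 bare end t [-0.13997355 -0.13949924 -0.13927756 -0.13873861] -0.09979835170320744 106
```

```bash
python3 -m crank '[{"linear":[0.05,-0.19,-0.2],"rot":[0,0.02,-0.06],"hand":0},{"linear":[0,0,-0.3],"rot":[0,0,0],"hand":0},{"linear":[0,0,-0.3],"rot":[0,0,0],"hand":0},{"linear":[0,0,0],"rot":[0,0,0],"hand":0}]'; cat >> h.py <<'E'
def rel():
    o,M=st(); p=np.array([.5564,.11164]); d=np.array([np.cos(np.radians(105.17)),np.sin(np.radians(105.17))]); n=np.array([-d[1],d[0]])
    mid=np.array([.558,.1056]); v=o['tool_pos'][:2]; print('along from mid',(v-mid)@d,'perp',(v-p)@n,'jaw err',np.degrees(np.arctan2(M[1,1],M[0,1]))-(-164.83))
E
python3 -c "
from h import *
rel()"
```

```text
clock: 10.75
tool_pos: [0.5415, 0.1541, 0.1582]
orientation: [6.5, 89.9, 111.3]
force: [0.6, -0.6, -0.1]
opening: 0.0276
t 10.75 tcp [0.5415 0.1541 0.1582] x [-5.0e-04  1.2e-03 -1.0e+00] jaw -165.22 F [ 0.6 -0.6 -0.1] open 0.0276 q [ 36.  11. -16.  -0. -62. -21.]
along from mid 0.05113943191229284 perp 0.0032460716984449504 jaw err -0.39444072525876095
```

```bash
python3 -m crank '[{"linear":[0.02,0.12,0],"rot":[0,0,0.07],"hand":0},{"linear":[0,0,0],"rot":[0,0,0],"hand":0}]'; python3 -c "
from h import *
rel();snap('wrist','w7')"
```

```text
clock: 11.0
tool_pos: [0.5435, 0.1608, 0.1592]
orientation: [-42.3, 89.9, 62.7]
force: [0.6, -0.5, -0.2]
opening: 0.028
t 11.0 tcp [0.5435 0.1608 0.1592] x [ 8.0e-04  1.6e-03 -1.0e+00] jaw -164.93 F [ 0.6 -0.5 -0.2] open 0.028 q [ 36.  12. -16.  -0. -63. -21.]
along from mid 0.057060255291501646 perp -0.00043033359941123134 jaw err -0.09903411763690428
```

View pics/w7.png

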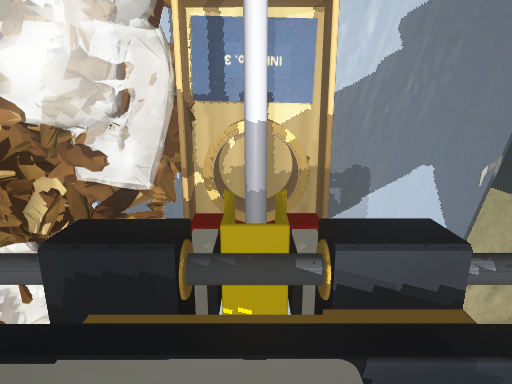

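The legs at u≈229 and 281 straddle the bar at u≈256. Lowering in stages.

```bash
python3 -m crank '[{"linear":[0,0,-0.2],"rot":[0,0,0],"hand":0},{"linear":[0,0,-0.2],"rot":[0,0,0],"hand":0},{"linear":[0,0,0],"rot":[0,0,0],"hand":0}]'; python3 -c "
from h import *
rel()"
```

```text
clock: 11.42
tool_pos: [0.5433, 0.1609, 0.1339]
orientation: [-46.4, 89.9, 58.7]
force: [0.4, -0.2, 0.2]
opening: 0.0279
t 11.43 tcp [0.5433 0.1609 0.1339] x [ 0.0013  0.0021 -1.    ] jaw -164.91 F [ 0.4 -0.2  0.2] open 0.0279 q [ 36.  13. -18.  -0. -59. -21.]
along from mid 0.057231660171696445 perp -0.0002697293670410898 jaw err -0.07573729034893972
```

```bash
python3 -m crank '[{"linear":[0,0,-0.2],"rot":[0.02,0.02,0],"hand":0},{"linear":[0,0,-0.2],"rot":[0,0,0],"hand":0},{"linear":[0,0,-0.2],"rot":[0,0,0],"hand":0},{"linear":[0,0,0],"rot":[0,0,0],"hand":0}]'; python3 -c "
from h import *
rel()"
```

```text
clock: 11.92
tool_pos: [0.5429, 0.1607, 0.0946]
orientation: [11.5, 89.8, 116.6]
force: [0.5, 0.3, -0.2]
opening: 0.0279
t 11.93 tcp [0.5429 0.1607 0.0946] x [-0.0017  0.0033 -1.    ] jaw -164.91 F [ 0.5  0.3 -0.2] open 0.0279 q [ 36.  15. -20.  -0. -55. -21.]
along from mid 0.05710103034398875 perp 0.0001679824815327985 jaw err -0.07631698910947193
```

```bash
python3 -m crank '[{"linear":[0,0,-0.12],"rot":[0.03,-0.02,0],"hand":0},{"linear":[0,0,0],"rot":[0,0,0],"hand":0}]'; python3 -c "
from h import *
rel(); snap('scene','s8');crop('s8',170,280,100,210,'c12',6)
s=snap('wrist','w8');P=cloud({**s,'wfc':s['hand_eye']})
print(cloud(s)[228,240:272:8,2])
"
```

```text
clock: 12.18
tool_pos: [0.5432, 0.1608, 0.0871]
orientation: [-20.7, 89.6, 84.4]
force: [0.3, -0.7, 0.1]
opening: 0.0283
t 12.18 tcp [0.5432 0.1608 0.0871] x [ 6.0e-04  6.2e-03 -1.0e+00] jaw -164.9 F [ 0.3 -0.7  0.1] open 0.0283 q [ 36.  15. -21.  -0. -53. -21.]
along from mid 0.05716000880187858 perp -0.00012093479947786136 jaw err -0.06761401509893972
[0.15678569 0.15791318 0.15669063 0.15549378]
```

View pics/c12.png

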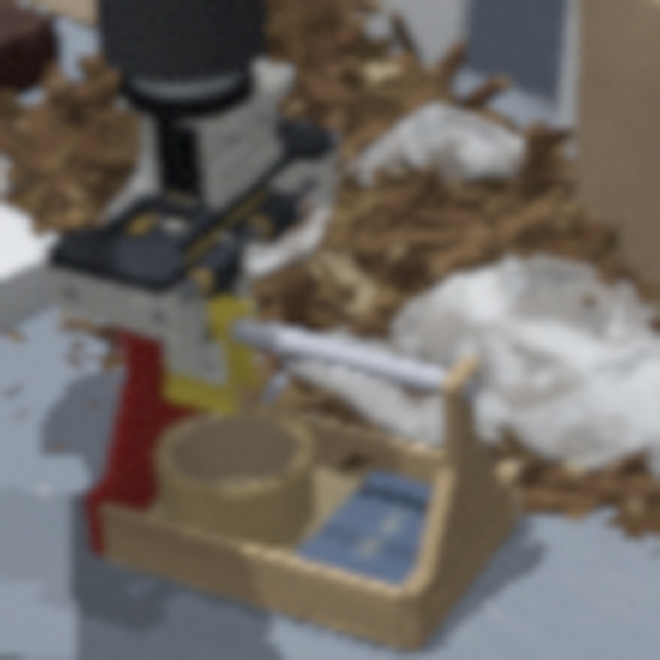

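The tag's top is at 0.1568 (it hangs at 0.155), and it sits astride the bar inside the red end. I'll lower 1 mm and release.

```bash
python3 -m crank '[{"linear":[0,0,-0.02],"rot":[-0.07,0,0],"hand":0},{"linear":[0,0,0],"rot":[0,0,0],"hand":0.35},{"linear":[0,0,0],"rot":[0,0,0],"hand":0.45},{"linear":[0,0,0],"rot":[0,0,0],"hand":0.6},{"linear":[0,0,0],"rot":[0,0,0],"hand":0.8},{"linear":[0,0,0],"rot":[0,0,0],"hand":1},{"linear":[0,0,0],"rot":[0,0,0],"hand":1},{"linear":[0,0,0],"rot":[0,0,0],"hand":1}]'; python3 -c "
from h import *
rel(); snap('scene','s9');crop('s9',170,280,100,210,'c13',6); snap('wrist','w9')
"
```

```text
clock: 13.28
tool_pos: [0.5444, 0.1615, 0.0877]
orientation: [-88.5, 89.8, 16.6]
force: [0.6, -0.5, -0.1]
opening: 0.0837
t 13.28 tcp [0.5444 0.1615 0.0877] x [ 0.0034  0.001  -1.    ] jaw -164.87 F [ 0.6 -0.5 -0.1] open 0.0837 q [ 36.  15. -21.   0. -53. -21.]
along from mid 0.057483393922822534 perp -0.0014376788522160642 jaw err -0.03891793345752603
```

View pics/w9.png

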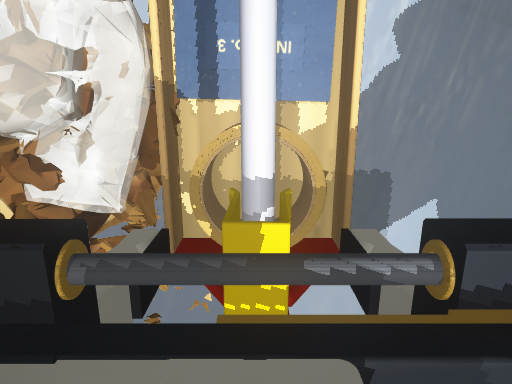

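View pics/c13.png

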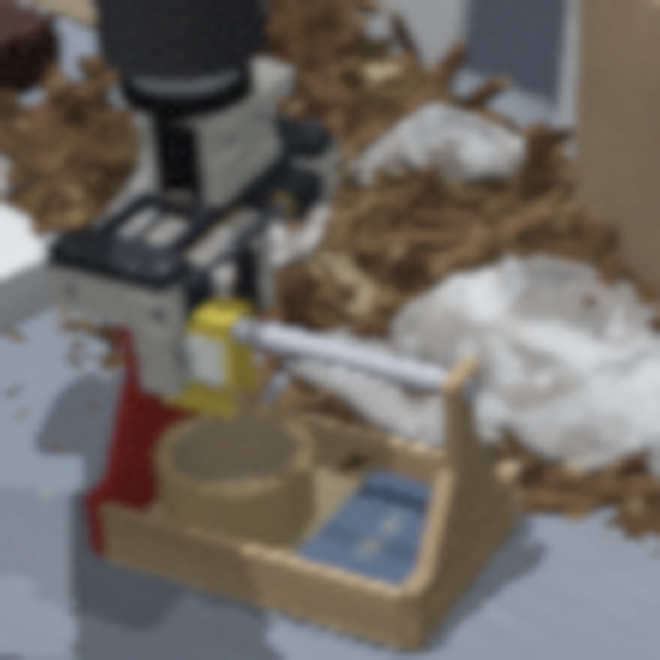

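Released, and the tag hangs astride the bar. Next I'll rise, move to above the middle and re-measure.

```bash
python3 -m crank '[{"linear":[0,0,0.2],"rot":[0,0.04,0],"hand":1},{"linear":[0,0,0.4],"rot":[0,0,0],"hand":1},{"linear":[0,0,0.5],"rot":[0,0,0],"hand":1},{"linear":[0,0,0.4],"rot":[0,0,0],"hand":1},{"linear":[0,0,0],"rot":[0,0,0],"hand":1},{"linear":[0.08,-0.3,0],"rot":[0,0,0],"hand":1},{"linear":[0.1,-0.45,0],"rot":[0,0,0],"hand":1},{"linear":[0.04,-0.2,0],"rot":[0,0,0],"hand":1},{"linear":[0,0,0],"rot":[0,0,0],"hand":1}]'; cat > m.py <<'E'
from h import *
import sys
rel(); s=snap('wrist',sys.argv[1]); W=cloud(s)
p,d,a,t0,t1,q=barfit(s,c=(.557,.10),r=.12); n=np.array([-d[1],d[0]])
print('bar',p,a,np.percentile(q[:,2],90)); mid0=np.array([.558,.1056])
print('mid0 perp off',(mid0-p)@n)
v=monitor.get_obs()['tool_pos'][:2]; print('tcp perp to this bar',(v-p)@n)
t=(W[...,:2]-mid0)@d; u=(W[...,:2]-p)@n
k=(W[...,2]>.06)&(W[...,2]<.165)&(abs(u)<.06)&(abs(u)>.012)&(t<-.09)&(t>-.13); x=np.sort(t[k]); print('bare end',len(x),np.percentile(x,[2,50,98]) if len(x) else '')
s=snap('top',sys.argv[1]+'t'); W=cloud(s); h=cv2.cvtColor(s['image'],cv2.COLOR_RGB2HSV)
m=(h[...,0]>20)&(h[...,0]<34)&(h[...,1]>140)&(W[...,2]>.14)&(W[...,2]<.16); X=W[m]; print('yellow top',len(X)); 
if len(X): tt=(X[:,:2]-mid0)@d; print(np.percentile(tt,[3,97]))
E
python3 m.py w10
```

```text
clock: 14.5
tool_pos: [0.5576, 0.1009, 0.1829]
orientation: [43.0, 89.9, 148.1]
force: [-0.1, 0.4, -1.2]
opening: 0.0876
t 14.5 tcp [0.5576 0.1009 0.1829] x [-1.2e-03  8.0e-04 -1.0e+00] jaw -164.85 F [-0.1  0.4 -1.2] open 0.0876 q [ 30.  11. -14.  -0. -66. -15.]
along from mid -0.004421368554572275 perp 0.0016917132523739439 jaw err -0.021964000124199856
bar [0.56666833 0.07402988] 104.952934 0.15537023043495837
mid0 perp off 0.00022890917463030914
tcp perp to this bar 0.0018146190051070903
bare end 1638 [-0.12893107 -0.10525445 -0.09975996]
yellow top 119
[0.03581541 0.07941636]
```

View pics/w10.png

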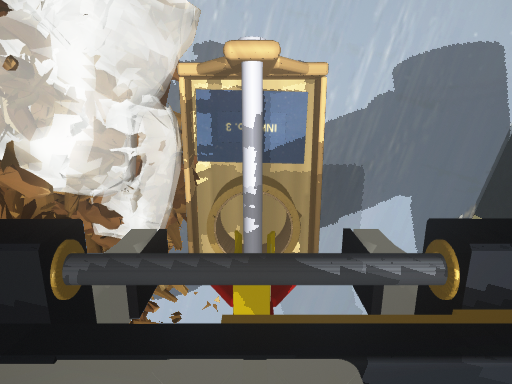

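View pics/w10t.png

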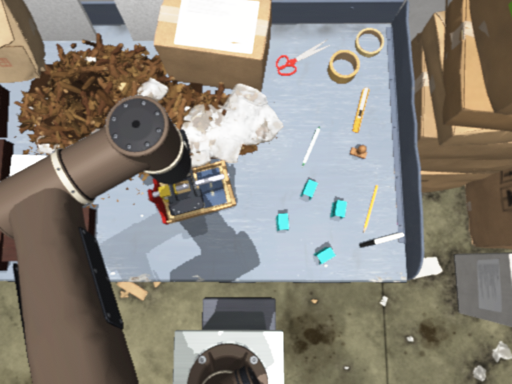

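```bash
python3 -m crank '[{"linear":[0.01,0.08,-0.1],"rot":[0,0,0],"hand":1},{"linear":[0,0,-0.3],"rot":[0,0,0],"hand":1},{"linear":[0,0,0],"rot":[0,0,0],"hand":1}]'; python3 -c "
from h import *
rel()"
```

```text
clock: 14.98
tool_pos: [0.5578, 0.1088, 0.1576]
orientation: [37.9, 89.9, 143.2]
force: [-0.1, -0.9, -0.0]
opening: 0.0879
t 14.97 tcp [0.5578 0.1088 0.1576] x [-0.0014  0.001  -1.    ] jaw -164.7 F [-0.1 -0.9 -0. ] open 0.0879 q [ 31.  12. -16.  -0. -63. -15.]
along from mid 0.003092163925260075 perp -0.0006436715160585767 jaw err 0.12746010245660955
```

```bash
python3 -m crank '[{"linear":[0.01,-0.04,-0.3],"rot":[0,0,0],"hand":1},{"linear":[0,0,-0.3],"rot":[0,0,0],"hand":1},{"linear":[0,0,-0.3],"rot":[0,0,0],"hand":1},{"linear":[0,0,-0.15],"rot":[0,0,0],"hand":1},{"linear":[0,0,0],"rot":[0,0,0],"hand":1}]'; python3 -c "
from h import *
rel()"
```

```text
clock: 15.6
tool_pos: [0.5602, 0.1094, 0.0957]
orientation: [-67.9, 89.8, 37.6]
force: [0.5, -0.1, 0.0]
opening: 0.0876
t 15.6 tcp [0.5602 0.1094 0.0957] x [ 0.0022  0.0017 -1.    ] jaw -164.49 F [ 0.5 -0.1  0. ] open 0.0876 q [ 31.  15. -20.  -0. -55. -15.]
along from mid 0.003071809972273211 perp -0.0030960907374606274 jaw err 0.34275805027229467
```

```bash
python3 -m crank '[{"linear":[-0.04,-0.06,-0.11],"rot":[-0.02,0.03,-0.07],"hand":1},{"linear":[0,0,0],"rot":[0,0,0],"hand":1}]'; python3 m.py w11
```

```text
clock: 15.85
tool_pos: [0.5584, 0.106, 0.0899]
orientation: [-83.5, 89.9, 21.7]
force: [-0.2, 0.2, -0.1]
opening: 0.088
t 15.85 tcp [0.5584 0.106  0.0899] x [ 1.e-03  4.e-04 -1.e+00] jaw -164.83 F [-0.2  0.2 -0.1] open 0.088 q [ 30.  15. -21.   0. -54. -15.]
along from mid 0.00032760355102412475 perp -0.00042989950312167553 jaw err -0.0025677665321381937
bar [0.5720411  0.05391061] 105.26641 0.1522661053146658
mid0 perp off -6.459626008576005e-05
tcp perp to this bar -0.001033635400198668
bare end 3329 [-0.12017739 -0.10170667 -0.09975024]
yellow top 102
[0.04584784 0.0794517 ]
```

View pics/w11.png

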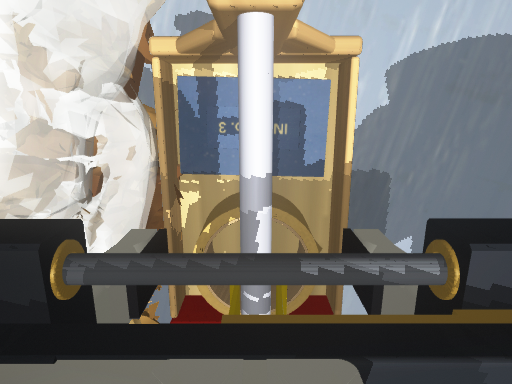

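The jaws are centred on the bar's middle and the bar lies between the fingers at u≈255. Closing.

```bash
python3 -m crank '[{"linear":[0,0,0],"rot":[0,0,0],"hand":0},{"linear":[0,0,0],"rot":[0,0,0],"hand":0},{"linear":[0,0,0],"rot":[0,0,0],"hand":0},{"linear":[0,0,0],"rot":[0,0,0],"hand":0},{"linear":[0,0,0],"rot":[0,0,0],"hand":0},{"linear":[0,0,0],"rot":[0,0,0],"hand":0},{"linear":[0,0,0],"rot":[0,0,0],"hand":0},{"linear":[0,0,0],"rot":[0,0,0],"hand":0},{"linear":[0,0,0],"rot":[0,0,0],"hand":0},{"linear":[0,0,0],"rot":[0,0,0],"hand":0},{"linear":[0,0,0],"rot":[0,0,0],"hand":0}]'; python3 -c "
from h import *
rel()"
```

```text
clock: 17.32
tool_pos: [0.558, 0.106, 0.0908]
orientation: [-69.9, 89.9, 35.3]
force: [-2.0, 0.6, 0.8]
opening: 0.013
t 17.32 tcp [0.558  0.106  0.0908] x [ 8.e-04  5.e-04 -1.e+00] jaw -164.83 F [-2.   0.6  0.8] open 0.013 q [ 30.  15. -21.  -0. -54. -15.]
along from mid 0.00039016173507256107 perp -3.875648641615121e-05 jaw err 0.002335030412211836
```

The opening stopped at the bar's thickness. A small slow lift first, to check level.

```bash
python3 -m crank '[{"linear":[0,0,0.1],"rot":[0,0,0],"hand":0},{"linear":[0,0,0.1],"rot":[0,0,0],"hand":0},{"linear":[0,0,0.1],"rot":[0,0,0],"hand":0},{"linear":[0,0,0.1],"rot":[0,0,0],"hand":0},{"linear":[0,0,0],"rot":[0,0,0],"hand":0},{"linear":[0,0,0],"rot":[0,0,0],"hand":0}]'; cat > lv.py <<'E'
from h import *
import sys
rel(); s=snap('wrist',sys.argv[1]); W=cloud(s)
d=np.array([np.cos(np.radians(105.17)),np.sin(np.radians(105.17))]); n=np.array([-d[1],d[0]]); o=monitor.get_obs(); c=o['tool_pos'][:2]; zb=o['tool_pos'][2]+.055
t=(W[...,:2]-c)@d; u=(W[...,:2]-c)@n; z=W[...,2]
k=(abs(u)<.003)&(abs(z-zb)<.02)&(t<-.012)&(t>-.098); f=np.polyfit(t[k],z[k],1); print('bar slope deg',np.degrees(np.arctan(f[0])),'top z at mid',f[1],k.sum())
# ink pad
h=cv2.cvtColor(s['image'],cv2.COLOR_RGB2HSV); m=(h[...,0]>100)&(h[...,0]<125)&(h[...,1]>80)&(abs(u)<.06)&(t<-.01)&(t>-.1)&(z<zb-.07)
A=np.c_[t[m],u[m],np.ones(m.sum())]; g=np.linalg.lstsq(A,z[m],rcond=None)[0]; print('pad slopes deg',np.degrees(g[:2]),'z',g[2]-.05*g[0],m.sum(), 'underside est',f[1]-.152)
snap('scene',sys.argv[1]+'s')
E
python3 lv.py w12
```

```text
clock: 18.08
tool_pos: [0.5572, 0.1059, 0.115]
orientation: [51.3, 89.9, 156.4]
force: [-0.1, 0.4, -4.2]
opening: 0.0129
t 18.07 tcp [0.5572 0.1059 0.115 ] x [-1.1e-03  5.0e-04 -1.0e+00] jaw -164.88 F [-0.1  0.4 -4.2] open 0.0129 q [ 30.  14. -19.  -0. -57. -15.]
along from mid 0.0004700323890446627 perp 0.0007342283458174228 jaw err -0.0462204381308311
bar slope deg 0.2033430348661518 top z at mid 0.17558536344802056 3334
pad slopes deg [0.25002615 0.3349165 ] z 0.048515401721355024 7071 underside est 0.023585363448020563
```

View pics/w12s.png

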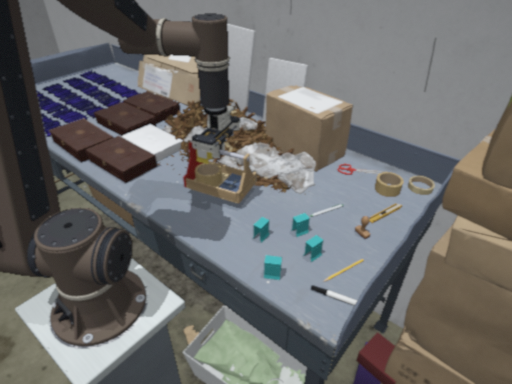

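View pics/w12.png

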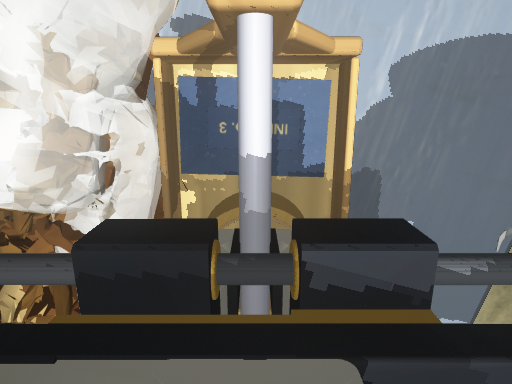

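It has lifted clear and stays level: bar slope 0.2°, underside about 24 mm up. Continuing smoothly.

```bash
python3 -m crank '[{"linear":[0,0,0.1],"rot":[0,0,0],"hand":0},{"linear":[0,0,0.18],"rot":[0,0,0],"hand":0},{"linear":[0,0,0.2],"rot":[0,0,0],"hand":0},{"linear":[0,0,0.2],"rot":[0,0,0],"hand":0},{"linear":[0,0,0.2],"rot":[0,0,0],"hand":0},{"linear":[0,0,0],"rot":[0,0,0],"hand":0}]'; python3 -c "
from h import *
rel()"
```

```text
clock: 18.92
tool_pos: [0.5577, 0.106, 0.1725]
orientation: [-43.4, 89.9, 61.8]
force: [0.8, 0.3, -5.1]
opening: 0.0129
t 18.93 tcp [0.5577 0.106  0.1725] x [ 5.e-04  9.e-04 -1.e+00] jaw -164.86 F [ 0.8  0.3 -5.1] open 0.0129 q [ 30.  11. -15.  -0. -64. -15.]
along from mid 0.0004248924440251043 perp 0.00021486755647397076 jaw err -0.03195491994387112
```

```bash
python3 -m crank '[{"linear":[0,0,0.15],"rot":[0,0,0],"hand":0},{"linear":[0,0,0.2],"rot":[0,0,0],"hand":0},{"linear":[0,0,0.2],"rot":[0,0,0],"hand":0},{"linear":[0,0,0.2],"rot":[0,0,0],"hand":0},{"linear":[0,0,0.1],"rot":[0,0,0],"hand":0},{"linear":[0,0,0.04],"rot":[0,0,0],"hand":0},{"linear":[0,0,0],"rot":[0,0,0],"hand":0},{"linear":[0,0,0],"rot":[0,0,0],"hand":0}]'; python3 lv.py w13; python3 -c "
from h import *
crop('w13s',150,290,80,220,'c14',5); st()"
```

```text
clock: 19.92
tool_pos: [0.5568, 0.1058, 0.2288]
orientation: [48.5, 89.9, 153.6]
force: [0.4, -0.6, -5.9]
opening: 0.0131
t 19.93 tcp [0.5568 0.1058 0.2288] x [-1.2e-03  6.0e-04 -1.0e+00] jaw -164.88 F [ 0.4 -0.6 -5.9] open 0.0131 q [ 30.   9. -10.  -0. -71. -15.]
along from mid 0.000448435723571012 perp 0.0011126528374775877 jaw err -0.04725058532230264
bar slope deg 0.200171072962161 top z at mid 0.28938512958945944 3326
pad slopes deg [0.24665288 0.40804997] z 0.1623091443573393 7105 underside est 0.13738512958945945
t 20.02 tcp [0.5569 0.1057 0.2288] x [-1.3e-03  5.0e-04 -1.0e+00] jaw -164.88 F [ 0.  -1.  -5.4] open 0.0125 q [ 30.   9. -10.  -0. -71. -15.]
```

View pics/c14.png

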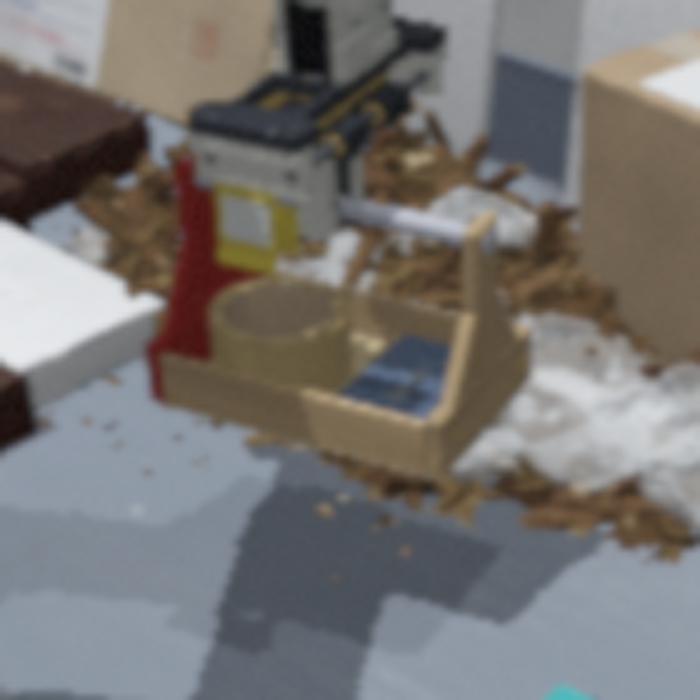

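View pics/w13s.png

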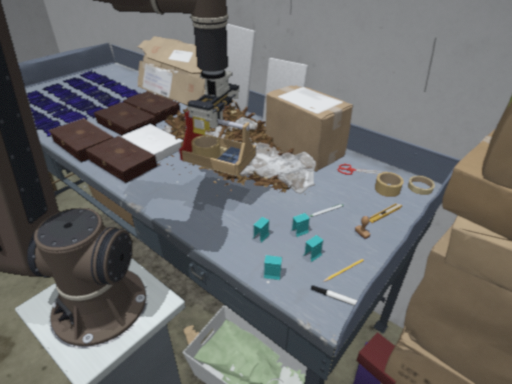

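The carrier is about 13.7 cm up and level, with the tag hanging next to the red board and the tape and ink pad inside. I'll hold a moment, confirm it's steady, and hand in.

```bash
python3 -m crank '[{"linear":[0,0,0],"rot":[0,0,0],"hand":0},{"linear":[0,0,0],"rot":[0,0,0],"hand":0},{"linear":[0,0,0],"rot":[0,0,0],"hand":0},{"linear":[0,0,0],"rot":[0,0,0],"hand":0}]' && python3 lv.py w14 && python3 -c "
from h import *
print(ticket.close_job())"
```

```text
clock: 20.52
tool_pos: [0.5567, 0.1057, 0.2282]
orientation: [71.6, 89.9, 176.8]
force: [0.5, -0.0, -6.2]
opening: 0.013
t 20.52 tcp [0.5567 0.1057 0.2282] x [-2.1e-03  1.0e-04 -1.0e+00] jaw -164.88 F [ 0.5 -0.  -6.2] open 0.013 q [ 30.   9. -10.  -0. -71. -15.]
along from mid 0.0004250628499643633 perp 0.0012836523343095578 jaw err -0.045662977794478365
bar slope deg 0.1728521886294624 top z at mid 0.288850640339589 3339
pad slopes deg [0.22660829 0.47536971] z 0.16180399808561863 7190 underside est 0.13685064033958902
the job is handed in; nothing more can be done
None
```

The yellow tag is hanging astride the bar on its red half, about 58 mm from the middle. I then gripped the bar within about 1 mm of its middle, lifted the loaded carrier straight up and handed the job in at about 20.6 s.

- **Last checks:** the underside was about 137 mm above the bench, and the bar and ink pad were within 0.5° of level. The grip was steady, with the jaws stopped at 13 mm on the bar. The last pictures I viewed, about 0.6 s before hand-in, showed the tag hanging, the tape roll and ink pad inside, and the pen, stamp, marker and teal pieces where they were.
- **What disagreed:** the real finger ends sit about 37 mm above the reported TCP. Because of this, my first close on the tag shut on empty air just above it. No contact force showed and the tag did not move. The wrist and scene cameras both gave the same offset, so I allowed for it in every later grasp.

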